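Rake the offcuts from under the guard into the drawer and shut it

TASK

Take the rake and use it to sweep all four plastic offcuts from under the yellow guard, over the front edge of the ledge, into the open drawer; then push the drawer fully shut and leave the rake standing upright on the bench. Move the offcuts with the rake only, never with the gripper, do not bang the guard, and leave the jar, the carton and the can where they are.

Things in the scene. Friction and masses are not known exactly. Their poses are not given: they have to be found in the camera images.
- station: Low blue and grey cabinet fixed to the bench, 310 mm wide (y), 200 mm deep (x). Origin: middle of its lower front edge, on the bench; x points from front to back (away from the robot), z up. Its top is the ledge, 95 mm above the bench, open at the front; 16 mm high curbs stand along the sides (inner faces y = +-145 mm) and the back (inner face x = 192 mm).
- guard: Yellow slatted guard over the ledge, part of the station, same origin and axes: a level grille, underside 245 mm and top 259 mm above the bench (150 mm clear over the ledge), from x = 55 mm (front edge) to 210 mm, y = +-165 mm, on two posts at the back corners (x = 174 to 196, y = +-155 to 165 mm). Open below at the front and sides.
- ledge_edge (a point): Middle of the ledge's front edge, on the ledge's top face (95 mm above the bench), directly above the station's origin; axes as the station's.
- drawer (a joint): How far the station's drawer is pulled out towards the robot, m: 0 is shut, 0.14 the stop. Stiff, stays where it is left (a few newtons to slide). It runs under the ledge.
- drawer_floor (a point): Point that moves with the drawer: on its inner floor, 13 mm above the bench, at the middle of the inner face of its front panel; axes as the station's. The inside reaches from here 165 mm in +x and +-135 mm in y; walls 67 mm high. The part pulled out in front of the ledge is open above.
- drawer_pull (a point): Middle of the front of the dark pull lip on the drawer's white front (moves with it), 74 mm above the bench. The lip is 140 mm wide, 12 mm high and stands 16 mm out of the 8 mm thick front panel, whose top is 82 mm above the bench.
- rake: Loose 250 g gooseneck rake, standing. Origin: on the bench under the axis of its upright black grip (20 x 22 mm in x, y; z = 85 to 200 mm); z up the grip. A neck runs from the grip's foot to the orange head: sole 140 mm wide (y), x = 40 (toe) to 115 mm. Its face rises from the toe, leaning 30 degrees to +x, to z = 37 mm; with the grip's top leant 30 degrees to -x it stands upright, facing -x.
- rake_toe (a point): Middle of the rake's toe, the lower front edge of the sole (x = 40 mm, z = 0 in the rake's frame).
- offcut_a: Loose white plastic bar offcut, 64 x 32 x 24 mm (x, y, z), about 70 g, lying on the ledge under the guard. Origin: centre of its 64 x 32 mm underside.
- offcut_b: Loose blue plastic bar offcut, 64 x 32 x 24 mm (x, y, z), about 70 g, lying on the ledge under the guard. Origin: centre of its 64 x 32 mm underside.
- offcut_c: Loose green plastic bar offcut, 64 x 32 x 24 mm (x, y, z), about 70 g, lying on the ledge under the guard. Origin: centre of its 64 x 32 mm underside.
- offcut_d: Loose red plastic bar offcut, 64 x 32 x 24 mm (x, y, z), about 70 g, lying on the ledge under the guard. Origin: centre of its 64 x 32 mm underside.
- jar: White jar with blue cap, 72 mm across, 110 mm high, standing on the bench; a bystander. Origin: centre of its underside.
- carton: Green carton with a brown band, 100 x 70 x 50 mm, on the bench; a bystander. Origin: centre of its underside.
- can: Steel can with a pale label and pale lid, 68 mm across, 100 mm high, on the bench; a bystander. Origin: centre of its underside.
Things that resemble listed ones, but are neither listed nor needed, are in the scene too. There is more than one size of the offcut_c; the one meant has the size given above.

How it is judged:
By the outcome, as a careful person would: the job done as asked, in the order asked, and still so for the second after the job is handed in, with the robot touching nothing.
It also fails if it takes over 72 s, if anything falls off the work surface, if the arm or the gripper's body presses on something with over 40 N, if the wrist force passes 120 N, or if a joint passes its speed limit or range.

ROBOT

A 6-joint arm with a two-finger parallel gripper is mounted at the origin on the work surface. World frame = base frame: x ahead of the robot, y to its left, z up, the work surface at z = 0. Lengths are in m, angles in rad, forces in N, time in s.
With the tool pointing down it reaches from about 0.4 to 0.825 m from the base axis. Payload 7 kg.
Tool frame: the origin (TCP) lies at the very end of the fingers, on their centre line; the grasp point (between the pads) lies 19 mm behind it; z points along the fingers, y is the line along which they close (so a half turn about z gives the same grasp; the last joint's range is limited). The gripper opens to 88 mm and grips with 3 to 60 N. Pads are 19 mm wide; open, the fingers measure 130 mm over their backs; the gripper's body (78 mm by 193 mm) begins 47 mm behind the grasp point.
Start: joints at [-0.877, 0.359, 0.012, 0, -1.224, -0.288], TCP at [0.266, -0.62, 0.227] pointing down, gripper open.
Joint ranges: [-3.07, 3.07], [-1.43, 2.12], [-1.02, 1.25], [-3.03, 1.67], [-3.05, -0], [-3.03, 3.03]. Speed limits (rad/s): [2.39, 2.39, 3.01, 3.14, 3.14, 3.14].

INTERFACE

Orientations are given as [roll, pitch, yaw] about the fixed x, y, z axes, in that order (R = Rz(yaw) Ry(pitch) Rx(roll)).
In Python, from station import * gives the robot as it stands.
- The arm moves only by the tool servo_tool, never from a script. Its argument "moves" is a list of rows, each an object of numbers: "jaw": the opening, from 0 (shut) to 1 (fully open); "dx", "dy", "dz": the shift along the world's x, y, z in m; "roll": the turn about the world's z in degrees. A call has exactly 10 rows; each row shifts and turns the commanded pose from where the row before left it; what a row does not reach is not made up. A row lasts 1/8 s, in which the tool goes at most 62.5 mm and 10.7 degrees, less where a joint would pass 70% of its speed; a pose out of reach is approached as far as the arm can. A call with a gripper value outside its range is refused whole. The fingers move at their own pace and stop on an object; "newtons" is the grip in N (left out, the last holds). Time passes only in rows, so rows that do not move let the fingers close, or fill a call up. It gives the time, the measured TCP pose, the force, the opening and the grip force at its end, in the units of the state.
- get_state(): the state, without advancing time (a new reading comes with each control period).
- grab_frame(name): name is "scene" or "top"; returns (picture, depth): 480x640x3 uint8, red, green, blue; 480x640 float32, m along the optical axis (not along the pixel's ray), 0 where there is no reading.
- calibration(name): a dict with "intrinsics" (3x3 intrinsics, pixels), "R" (3x3) and "t" (3): a world point X has camera coordinates R X + t. Camera axes: x right, y down, z forward; pixel columns grow to the right and rows downward; lengths in m; the calibration is good to about 2 mm. A picture is of the moment at which its call begins. calibration takes no time and is no camera call.
- job_done(): hands the job in; it is judged then, once.
The state is a dict: "t": time; "q": joint angles; "qd": joint speeds; "joint_efforts": joint torques, N m; "eef_pos": TCP position; "ee_rot": TCP orientation; "force": force on the tool from outside, world axes, zero at the start; "moment": the same for the moment, N m; "width": finger opening in m; "gripper_force": force on a finger pad.
Only numpy, scipy, OpenCV 4.12 (cv2) and the standard library are available. Lean on these libraries where they do the work, as an engineer would, in place of code of your own. Each camera call takes 0.05 s, during which the arm holds its last target. There are 200 camera calls.

## Working session

There is one attempt and no reset: what is moved stays moved. The work goes in short steps, Python scripts to look and compute and a tool call to move; the robot and the scene stay as the last step left them, time stands still between calls to the robot, and variables do not carry over. Pictures are saved under pics/ and viewed, at most 10 in all, crops included, and the job is handed in when it is done.

Besides the shell and the picture viewer there is one more tool, called in YAML: its name, and indented under it one key for each argument. servo_tool: Moves the arm, as the interface text tells. Its arguments: {"type":"object","properties":{"moves":{"type":"array","items":{"type":"object","properties":{"jaw":{"type":"number"},"dx":{"type":"number"},"dy":{"type":"number"},"dz":{"type":"number"},"roll":{"type":"number"}}}},"newtons":{"type":"number"}},"required":["moves"]}

```bash
mkdir -p pics; cat > h.py <<'E'
from station import *
import numpy as np, cv2
def grab(n,save=None):
    p,d=grab_frame(n); c=calibration(n)
    if save: cv2.imwrite('pics/'+save+'.png',p[:,:,::-1])
    return p,d,np.array(c['intrinsics']),np.array(c['R']),np.array(c['t'])
def pts(d,K,R,t):
    v,u=np.mgrid[:480,:640]; X=np.stack([(u-K[0,2])/K[0,0]*d,(v-K[1,2])/K[1,1]*d,d],-1)
    return (X-t)@R   # R^T (X-t)
def ray(u,v,z,K,R,t):
    dr=R.T@np.linalg.inv(K)@[u,v,1]; o=-R.T@t; return o+dr*(z-o[2])/dr[2]
def proj(P,K,R,t):
    c=np.asarray(P)@R.T+t; return (c@K.T)[...,:2]/c[...,2:]
E
python3 - <<'E'
from h import *
for n in('scene','top'):
    p,d,K,R,t=grab(n,n+'0'); np.savez('pics/'+n+'0.npz',p=p,d=d,K=K,R=R,t=t); print(n,-R.T@t,R[2],K[0,0])
print(get_state())
E
```

```text
scene [ 1.13448825 -0.7264289   0.72457349] [-0.51662854  0.64214346 -0.56634506] 525.0390008205193
top [0.37023351 0.01249676 1.09050081] [ 0.17001834 -0.02077735 -0.98522184] 434.5853010350083
{'t': 0.1, 'q': array([-8.76900682e-01,  3.59338123e-01,  1.11895959e-02, -3.23207100e-04,
       -1.22409864e+00, -2.88106378e-01]), 'qd': array([-0.00012078, -0.00107739,  0.00217678,  0.00078703, -0.00043194,
        0.00152675]), 'joint_efforts': array([-9.83222890e-04, -5.84162486e+01,  2.93753529e+01,  7.01564714e+00,
        1.02001344e-02, -6.47029242e-05]), 'eef_pos': array([ 0.26627502, -0.61980288,  0.22571597]), 'ee_rot': array([ 3.14011527e+00, -1.20946437e-04, -2.73591334e+00]), 'force': array([-0.29076863,  0.05655675, -0.00242171]), 'moment': array([-0.00224262, -0.03883772,  0.00811843]), 'gripper_force': 0.0, 'width': 0.0875697056739307}
```

View pics/scene0.png

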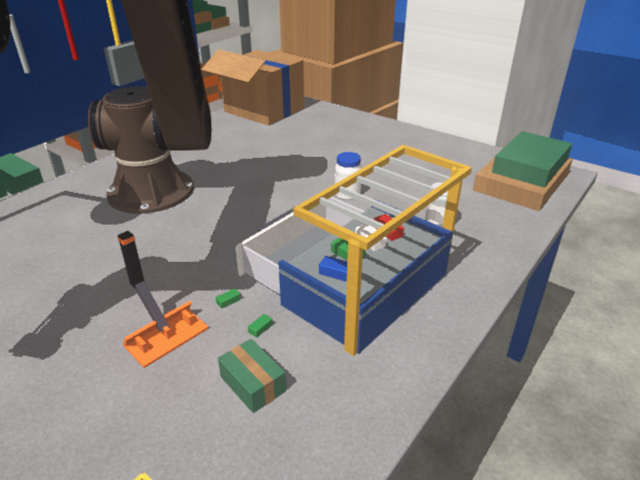

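View pics/top0.png

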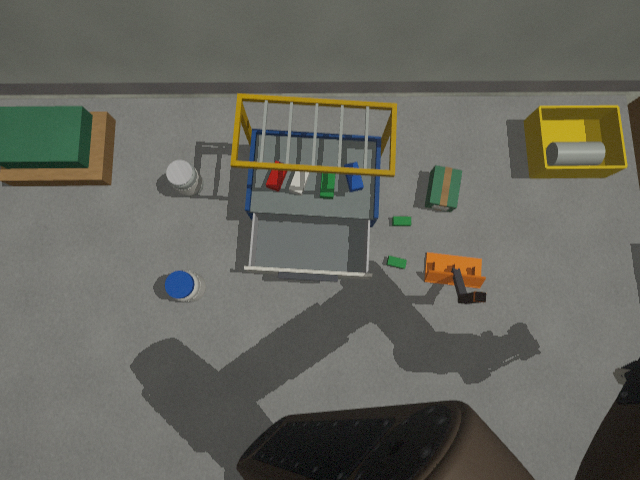

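Scene: rake (orange head at top-view px (454,269), grip end (478,297)), toe side facing the robot. Offcut candidates in top view: red (276,177), white (300,182), green (328,184), blue (354,177) on the ledge; small green decoys on the bench at (402,221) and (397,262). I choose the green one on the ledge. Next I measure.

```bash
cat > m.py <<'E'
from h import *
def rgn(p,lo,hi):
    return cv2.inRange(cv2.cvtColor(p,cv2.COLOR_RGB2HSV),lo,hi)>0
E
python3 - <<'E'
from m import *
for n in('top','scene'):
    z=np.load(f'pics/{n}0.npz'); p,d,K,R,t=[z[k] for k in('p','d','K','R','t')]
    P=pts(d,K,R,t); H=cv2.cvtColor(p,cv2.COLOR_RGB2HSV)
    col={'red':[(0,120,60),(6,255,255)],'blue':[(105,150,60),(125,255,255)],'green':[(50,120,40),(75,255,255)],'orange':[(7,180,120),(16,255,255)],'yellow':[(18,150,100),(30,255,255)]}
    for c,(lo,hi) in col.items():
        m=cv2.inRange(H,lo,hi)
        k,l,s,ce=cv2.connectedComponentsWithStats(m)
        for i in range(1,k):
            if s[i,4]<40: continue
            mm=(l==i)&(d>0); q=P[mm]
            if abs(np.median(q[:,1]))>.6 or q[:,0].max()>1.2: continue
            r=cv2.minAreaRect((q[:,:2]*1000).astype(np.float32)); print(n,c,s[i,4],ce[i].round(),'med',np.median(q,0).round(3),'zr',np.percentile(q[:,2],[5,95]).round(3),[np.round(a,1) for a in r])
# ledge points & drawer from top
z=np.load('pics/top0.npz'); P=pts(z['d'],z['K'],z['R'],z['t'])
for v in range(120,285,4): print(v,[tuple((P[v,u]*1000).round().astype(int)) for u in(262,313,342,365)])
p=z['p'][120:300,220:410]; cv2.imwrite('pics/crop1.png',cv2.resize(p[:,:,::-1],None,fx=4,fy=4,interpolation=cv2.INTER_CUBIC)[:600])
E
```

```text
top red 292 [275. 179.] med [0.681 0.099 0.117] zr [0.106 0.12 ] [array([682.9, 101.6]), array([43.1, 51. ]), np.float64(77.4)]
top blue 143 [253. 144.] med [0.771 0.153 0.109] zr [0.106 0.112] [array([768.6, 148. ]), array([22. , 77.3]), np.float64(84.6)]
top blue 46 [273. 132.] med [0.801 0.105 0.109] zr [0.107 0.111] [array([800.1, 104.6]), array([36. ,  9.2]), np.float64(85.1)]
top blue 70 [378. 158.] med [ 0.734 -0.143  0.109] zr [0.106 0.113] [array([ 735. , -142.7]), array([ 8.6, 55.7]), np.float64(85.2)]
top blue 41 [352. 165.] med [ 0.713 -0.08   0.117] zr [0.115 0.119] [array([714.6, -77.5]), array([10.2, 28.5]), np.float64(5.9)]
top blue 175 [249. 190.] med [0.655 0.162 0.109] zr [0.105 0.113] [array([657.9, 162.5]), array([ 9.8, 97. ]), np.float64(85.8)]
top blue 188 [355. 182.] med [ 0.672 -0.085  0.117] zr [0.114 0.12 ] [array([674.3, -85.6]), array([37.3, 31.6]), np.float64(14.5)]
top blue 141 [376. 197.] med [ 0.636 -0.136  0.109] zr [0.106 0.112] [array([ 637.9, -135.7]), array([ 9.4, 96.7]), np.float64(85.7)]
top blue 618 [179. 284.] med [0.442 0.315 0.108] zr [0.10
[... 10984 characters left out ...]
.int64(467), np.int64(15), np.int64(78)), (np.int64(466), np.int64(-53), np.int64(79)), (np.int64(467), np.int64(-109), np.int64(63))]
276 [(np.int64(467), np.int64(143), np.int64(-3)), (np.int64(458), np.int64(15), np.int64(81)), (np.int64(458), np.int64(-54), np.int64(60)), (np.int64(456), np.int64(-107), np.int64(79))]
280 [(np.int64(457), np.int64(143), np.int64(-4)), (np.int64(449), np.int64(15), np.int64(77)), (np.int64(454), np.int64(-58), np.int64(-3)), (np.int64(453), np.int64(-115), np.int64(0))]
284 [(np.int64(447), np.int64(143), np.int64(-5)), (np.int64(445), np.int64(15), np.int64(-2)), (np.int64(444), np.int64(-58), np.int64(-5)), (np.int64(443), np.int64(-116), np.int64(-4))]
```

View pics/crop1.png

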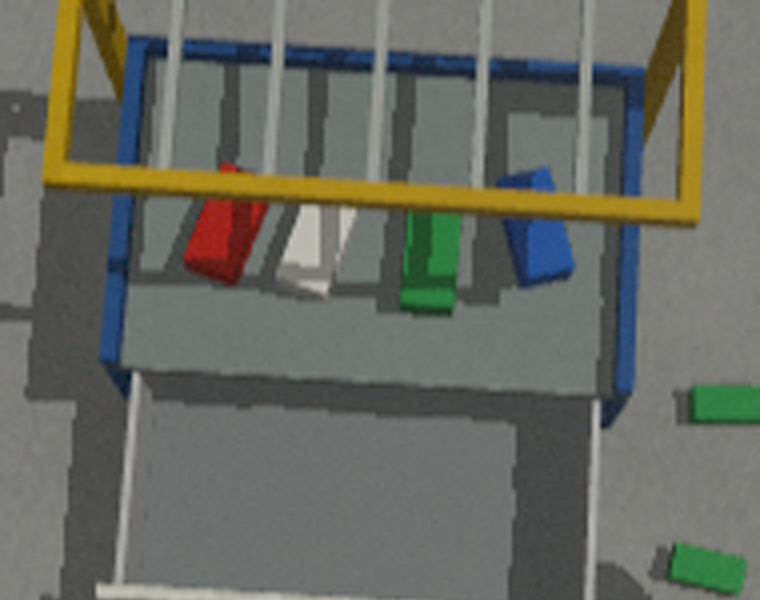

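Crop shows the ledge offcuts red (225,220), white (315,250), green (430,255) and blue (538,225), all partly under the yellow bar. The green on the ledge is the full-size one: about 56+ mm visible, against 45 mm for the bench decoys. Next I refine the station frame, the rake grip and the offcut ends.

```bash
python3 - <<'E'
from m import *
L={n:np.load(f'pics/{n}0.npz') for n in('top','scene')}
T=L['top']; cal=lambda n:[L[n][k] for k in('K','R','t')]
r=lambda u,v,z:(ray(u,v,z,*cal('top'))*1000).round(1)
c=lambda x,y:(220+x/4.-.4,120+y/4.-.4)
for nm,pt,z in [('ledge edge L',(135,368),.095),('ledge edge mid',(372,384),.095),('ledge edge R',(600,396),.095),('guard FL',(47,185),.259),('guard FR',(698,222),.259),('guard mid',(372,207),.259),
  ('red front corner top',(185,262),.119),('red back',(228,163),.119),('blue backL',(498,181),.119),('blue backR',(548,168),.119),('blue frontR',(572,265),.119),('green frontL',(401,292),.119),('green frontR',(455,293),.119),('white frontL',(278,278),.119),('white frontR',(325,284),.119),('panel top L',(97,585),.082),('panel mid(full px)',None,0)]:
    if pt: print(nm,r(*c(*pt),z))
print('panel outer/inner', r(313,270,.082), r(313,277,.082))
# rake grip: dark pixels with z in .09-.2 near rake
for n in L:
    P=pts(L[n]['d'],*cal(n)); p=L[n]['p']
    m=(P[...,2]>.1)&(P[...,2]<.205)&(np.hypot(P[...,0]-.40,P[...,1]+.33)<.09)&(L[n]['d']>0)
    q=P[m]; print(n,'grip n',m.sum())
    for a in(.1,.13,.16,.185,.197):
        s=q[abs(q[:,2]-a)<.012]
        if len(s): print(a,len(s),s.min(0).round(3),s.max(0).round(3),np.median(s,0).round(3))
    v,u=np.where(m); print('px',u.min(),u.max(),v.min(),v.max())
# orange head
    H=cv2.cvtColor(p,cv2.COLOR_RGB2HSV); o=(cv2.inRange(H,(5,150,90),(18,255,255))>0)&(abs(P[...,2]-.006)<.006)&(np.hypot(P[...,0]-.474,P[...,1]+.337)<.12)
    b=cv2.minAreaRect((P[o][:,:2]*1000).astype(np.float32)); print('head',b,cv2.boxPoints(b).round(1).tolist())
# back of offcuts in scene view: top faces z .114-.124 in station region
P=pts(L['scene']['d'],*cal('scene')); 
m=(abs(P[...,2]-.119)<.004)&(P[...,0]>.62)&(P[...,0]<.76)&(abs(P[...,1])<.135)
k,l,s,ce=cv2.connectedComponentsWithStats(m.astype(np.uint8))
for i in range(1,k):
    if s[i,4]>25: q=P[l==i]; print(ce[i].round(),s[i,4],q.min(0).round(3),q.max(0).round(3),L['scene']['p'][l==i].mean(0).round())
E
```

```text
ledge edge L [609.3 152.5  95. ]
ledge edge mid [598.   13.8  95. ]
ledge edge R [ 589.2 -119.9   95. ]
guard FL [664.  174.1 259. ]
guard FR [ 641.4 -150.3  259. ]
guard mid [650.9  12.5 259. ]
red front corner top [666.1 121.  119. ]
red back [725.9  96.2 119. ]
blue backL [713.3 -61.4 119. ]
blue backR [721. -91. 119.]
blue frontR [ 661.9 -103.2  119. ]
green frontL [646.8  -3.7 119. ]
green frontR [645.8 -34.9 119. ]
white frontL [656.   67.3 119. ]
white frontR [652.1  40.2 119. ]
panel top L [483.4 175.   82. ]
panel outer/inner [471.4  14.5  82. ] [455.1  14.7  82. ]
top grip n 278
0.1 13 [ 0.39  -0.319  0.102] [ 0.407 -0.315  0.11 ] [ 0.398 -0.317  0.104]
0.13 38 [ 0.389 -0.329  0.119] [ 0.409 -0.315  0.139] [ 0.398 -0.317  0.13 ]
0.16 44 [ 0.388 -0.335  0.149] [ 0.41  -0.316  0.171] [ 0.398 -0.317  0.159]
0.185 52 [ 0.389 -0.339  0.173] [ 0.41  -0.315  0.197] [ 0.398 -0.318  0.187]
0.197 132 [ 0.389 -0.339  0.185] [ 0.41  -0.315  0.204] [ 0.399 -0.325  0.199]
px 459 485 292 303
head ((474.1451721191406, -337.3944396972656), (140.5425567626953, 74.14482116699219), 82.54193878
[... 490 characters left out ...]
41  0.185] [ 0.418 -0.314  0.203] [ 0.412 -0.33   0.198]
px 118 143 231 282
head ((471.312744140625, -332.1567687988281), (149.36245727539062, 96.98077392578125), 82.76303100585938) [[413.79998779296875, -400.1000061035156], [510.0, -412.3999938964844], [528.7999877929688, -264.20001220703125], [432.6000061035156, -252.0]]
[383. 219.] 111 [0.661 0.086 0.115] [0.695 0.123 0.121] [182.  71.  61.]
[366. 230.] 156 [0.653 0.027 0.115] [0.69  0.066 0.121] [208. 202. 194.]
[398. 229.] 40 [0.719 0.072 0.115] [0.732 0.104 0.12 ] [164.  60.  55.]
[341. 244.] 152 [ 0.642 -0.039  0.115] [ 0.684 -0.008  0.121] [ 75. 137.  76.]
[335. 264.] 315 [ 0.66  -0.106  0.115] [ 0.722 -0.065  0.121] [ 61.  92. 174.]
```

servo_tool:
  moves:
    - {"jaw": 1, "dx": 0.019, "dy": 0.042, "roll": -6}
    - {"jaw": 1, "dx": 0.019, "dy": 0.042, "roll": -6}
    - {"jaw": 1, "dx": 0.019, "dy": 0.042, "roll": -6}
    - {"jaw": 1, "dx": 0.019, "dy": 0.042, "roll": -6}
    - {"jaw": 1, "dx": 0.019, "dy": 0.042, "roll": -6.6}
    - {"jaw": 1, "dx": 0.019, "dy": 0.042}
    - {"jaw": 1, "dx": 0.019, "dy": 0.041}
    - {"jaw": 1}
    - {"jaw": 1}
    - {"jaw": 1}
  newtons: 8

```text
$.moves[0]: bad value
```

servo_tool:
  moves:
    - {"jaw": 1, "dx": 0.019, "dy": 0.042, "dz": 0, "roll": -6}
    - {"jaw": 1, "dx": 0.019, "dy": 0.042, "dz": 0, "roll": -6}
    - {"jaw": 1, "dx": 0.019, "dy": 0.042, "dz": 0, "roll": -6}
    - {"jaw": 1, "dx": 0.019, "dy": 0.042, "dz": 0, "roll": -6}
    - {"jaw": 1, "dx": 0.019, "dy": 0.042, "dz": 0, "roll": -6.6}
    - {"jaw": 1, "dx": 0.019, "dy": 0.042, "dz": 0, "roll": 0}
    - {"jaw": 1, "dx": 0.019, "dy": 0.041, "dz": 0, "roll": 0}
    - {"jaw": 1, "dx": 0, "dy": 0, "dz": 0, "roll": 0}
    - {"jaw": 1, "dx": 0, "dy": 0, "dz": 0, "roll": 0}
    - {"jaw": 1, "dx": 0, "dy": 0, "dz": 0, "roll": 0}
  newtons: 8

```text
t: 1.35
eef_pos: [0.399, -0.3278, 0.2264]
ee_rot: [3.141, -0.0, 3.012]
force: [-0.7, 0.8, -0.1]
width: 0.0876
gripper_force: 0.0
```

servo_tool:
  moves:
    - {"jaw": 1, "dx": 0, "dy": 0, "dz": -0.02, "roll": 0}
    - {"jaw": 1, "dx": 0, "dy": 0, "dz": -0.02, "roll": 0}
    - {"jaw": 1, "dx": 0, "dy": 0, "dz": -0.02, "roll": 0}
    - {"jaw": 0.4, "dx": 0, "dy": 0, "dz": 0, "roll": 0}
    - {"jaw": 0.1, "dx": 0, "dy": 0, "dz": 0, "roll": 0}
    - {"jaw": 0.1, "dx": 0, "dy": 0, "dz": 0, "roll": 0}
    - {"jaw": 0.1, "dx": 0, "dy": 0, "dz": 0, "roll": 0}
    - {"jaw": 0.1, "dx": 0, "dy": 0, "dz": 0, "roll": 0}
    - {"jaw": 0.1, "dx": 0, "dy": 0, "dz": 0, "roll": 0}
    - {"jaw": 0.1, "dx": 0, "dy": 0, "dz": 0, "roll": 0}
  newtons: 8

```text
t: 2.6
eef_pos: [0.3995, -0.3272, 0.1666]
ee_rot: [-3.142, 0.0, 3.013]
force: [0.7, -0.4, 0.5]
width: 0.023
gripper_force: 0.0
```

servo_tool:
  moves:
    - {"jaw": 0, "dx": 0, "dy": 0, "dz": 0, "roll": 0}
    - {"jaw": 0, "dx": 0, "dy": 0, "dz": 0, "roll": 0}
    - {"jaw": 0, "dx": 0, "dy": 0, "dz": -0.002, "roll": 0}
    - {"jaw": 0, "dx": -0.008, "dy": 0.001, "dz": -0.002, "roll": 0}
    - {"jaw": 0, "dx": -0.008, "dy": 0.001, "dz": -0.002, "roll": 0}
    - {"jaw": 0, "dx": -0.008, "dy": 0.001, "dz": -0.003, "roll": 0}
    - {"jaw": 0, "dx": -0.0075, "dy": 0.001, "dz": -0.003, "roll": 0}
    - {"jaw": 0, "dx": -0.0075, "dy": 0.001, "dz": -0.0035, "roll": 0}
    - {"jaw": 0, "dx": -0.0075, "dy": 0.001, "dz": -0.0035, "roll": 0}
    - {"jaw": 0, "dx": 0, "dy": 0, "dz": 0, "roll": 0}

```text
t: 3.85
eef_pos: [0.352, -0.3209, 0.1471]
ee_rot: [3.141, -0.001, 3.013]
force: [0.8, -1.1, -0.9]
width: 0.0223
gripper_force: 8.0
```

```bash
python3 - <<'E'
from h import *
p,d,K,R,t=grab('scene'); cv2.imwrite('pics/lean1.png',cv2.resize(p[200:400,60:300,::-1],None,fx=2.5,fy=2.5))
P=pts(d,K,R,t); H=cv2.cvtColor(p,cv2.COLOR_RGB2HSV); o=(cv2.inRange(H,(5,150,90),(18,255,255))>0)&(np.hypot(P[...,0]-.474,P[...,1]+.337)<.14)&(P[...,2]<.12)
q=P[o]; x=q[:,0]*.9917-q[:,1]*.129
for a in np.arange(.47,.58,.01):
    s=q[(abs(x-a)<.005)]; 
    if len(s): print(a.round(3),len(s),np.percentile(s[:,2],[3,50,97]).round(4))
s=get_state(); print(s['force'],s['gripper_force'],s['width'],s['eef_pos'])
E
```

```text
0.48 3 [0.0028 0.0068 0.0098]
0.49 557 [0.0068 0.0229 0.0422]
0.5 364 [0.0087 0.0327 0.0425]
0.51 228 [0.0109 0.0141 0.0364]
0.52 318 [0.0138 0.0176 0.0391]
0.53 266 [0.0159 0.0186 0.0276]
0.54 221 [0.0188 0.0209 0.0231]
0.55 313 [0.0191 0.0225 0.0248]
0.56 1 [0.0229 0.0229 0.0229]
[-0.11962053 -0.1679418  -0.97949631] 7.99988329410553 0.021993757576248833 [ 0.35223883 -0.32100564  0.14724186]
```

View pics/lean1.png

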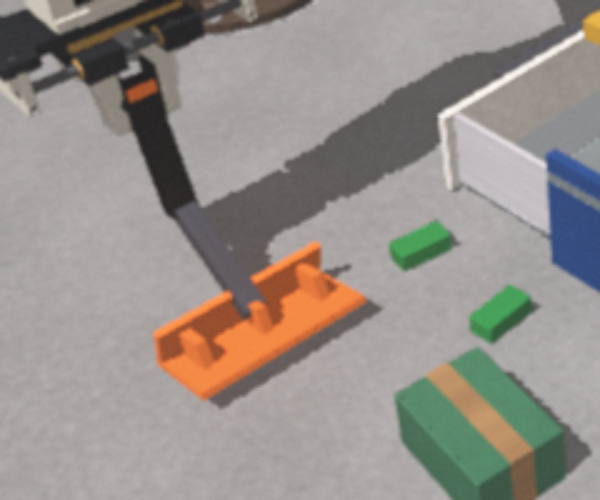

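The picture shows the rake pivoting in the grip, with the toe on the bench and the heel up about 15°. I continue to 30° and then squeeze.

servo_tool:
  moves:
    - {"jaw": 0, "dx": -0.007, "dy": 0.001, "dz": -0.004, "roll": 0}
    - {"jaw": 0, "dx": -0.007, "dy": 0.001, "dz": -0.004, "roll": 0}
    - {"jaw": 0, "dx": -0.007, "dy": 0.001, "dz": -0.0045, "roll": 0}
    - {"jaw": 0, "dx": -0.007, "dy": 0.001, "dz": -0.005, "roll": 0}
    - {"jaw": 0, "dx": -0.006, "dy": 0.001, "dz": -0.005, "roll": 0}
    - {"jaw": 0, "dx": -0.006, "dy": 0.001, "dz": -0.005, "roll": 0}
    - {"jaw": 0, "dx": 0, "dy": 0, "dz": 0, "roll": 0}
    - {"jaw": 0, "dx": 0, "dy": 0, "dz": 0, "roll": 0}
    - {"jaw": 0, "dx": 0, "dy": 0, "dz": 0, "roll": 0}
    - {"jaw": 0, "dx": 0, "dy": 0, "dz": 0, "roll": 0}

```text
t: 5.15
eef_pos: [0.3127, -0.3151, 0.12]
ee_rot: [3.141, -0.001, 3.013]
force: [-2.9, -1.0, 1.9]
width: 0.0223
gripper_force: 8.0
```

servo_tool:
  moves:
    - {"jaw": 0, "dx": 0, "dy": 0, "dz": 0, "roll": 0}
    - {"jaw": 0, "dx": 0, "dy": 0, "dz": 0, "roll": 0}
    - {"jaw": 0, "dx": 0, "dy": 0, "dz": 0, "roll": 0}
    - {"jaw": 0, "dx": 0, "dy": 0, "dz": 0, "roll": 0}
    - {"jaw": 0, "dx": 0, "dy": 0, "dz": 0.015, "roll": 0}
    - {"jaw": 0, "dx": 0, "dy": 0, "dz": 0.02, "roll": 0}
    - {"jaw": 0, "dx": 0, "dy": 0, "dz": 0.035, "roll": 0}
    - {"jaw": 0, "dx": 0, "dy": 0, "dz": 0.04, "roll": 0}
    - {"jaw": 0, "dx": 0, "dy": 0, "dz": 0.03, "roll": 0}
    - {"jaw": 0, "dx": 0, "dy": 0, "dz": 0, "roll": 0}
  newtons: 60

```text
t: 6.4
eef_pos: [0.3144, -0.3156, 0.2621]
ee_rot: [-3.14, 0.005, 3.014]
force: [0.1, 0.1, -2.4]
width: 0.0218
gripper_force: 60.0
```

```bash
cat > rk.py <<'E'
from h import *
def rake(yaw,save=None,ex=.127):
    """orange points of the rake in grasp-centred frame: x ahead along yaw, z up; fits lean of the sole-top plane"""
    s=get_state(); g=s['eef_pos']+[0,0,.019]
    p,d,K,R,t=grab('scene',save); P=pts(d,K,R,t); H=cv2.cvtColor(p,cv2.COLOR_RGB2HSV)
    o=(cv2.inRange(H,(5,150,90),(17,255,255))>0)&(d>0)
    q=P[o]-g; c,n=np.cos(yaw),np.sin(yaw); q=np.c_[q[:,0]*c+q[:,1]*n,-q[:,0]*n+q[:,1]*c,q[:,2]]
    q=q[(q[:,0]>.03)&(q[:,0]<.28)&(abs(q[:,1])<.085)&(q[:,2]<-.05)]
    for a in np.arange(.09,.23,.01):
        w=q[abs(q[:,0]-a)<.005]
        if len(w)>8: print(a.round(2),len(w),(np.percentile(w[:,2],[3,50,97])*1000).round(1), 'y',(np.percentile(w[:,1],[1,99])*1000).round())
    print('g',g.round(4),'F',s['force'].round(2),s['gripper_force'])
    return q
E
python3 -c "
from rk import *
rake(np.radians(-7.4))"
```

```text
0.13 489 [-129.4 -107.   -94.9] y [-70.  68.]
0.14 558 [-128.3 -109.4  -95.2] y [-70.  65.]
0.15 155 [-123.3 -117.9  -94.6] y [-70.  66.]
0.16 217 [-118.2 -101.1  -91. ] y [-70.  62.]
0.17 191 [-112.7 -108.1  -98.7] y [-70.  65.]
0.18 90 [-107.7 -104.5 -101.6] y [-71.  69.]
0.19 272 [-102.9  -99.7  -97. ] y [-70.  67.]
0.2 30 [-101.9  -99.7  -97.5] y [-53.  65.]
g [ 0.3144 -0.3156  0.2811] F [ 0.11  0.1  -2.37] 59.98995065689087
```

servo_tool:
  moves:
    - {"jaw": 0, "dx": 0.01, "dy": 0.016, "dz": 0, "roll": 1.6}
    - {"jaw": 0, "dx": 0.018, "dy": 0.028, "dz": 0, "roll": 1.6}
    - {"jaw": 0, "dx": 0.023, "dy": 0.035, "dz": 0, "roll": 0}
    - {"jaw": 0, "dx": 0.023, "dy": 0.036, "dz": 0, "roll": 0}
    - {"jaw": 0, "dx": 0.023, "dy": 0.036, "dz": 0, "roll": 0}
    - {"jaw": 0, "dx": 0.023, "dy": 0.036, "dz": 0, "roll": 0}
    - {"jaw": 0, "dx": 0.023, "dy": 0.036, "dz": 0, "roll": 0}
    - {"jaw": 0, "dx": 0.019, "dy": 0.028, "dz": 0, "roll": 0}
    - {"jaw": 0, "dx": 0.013, "dy": 0.02, "dz": 0, "roll": 0}
    - {"jaw": 0, "dx": 0, "dy": 0, "dz": 0, "roll": 0}

```text
t: 7.7
eef_pos: [0.4881, -0.0431, 0.2587]
ee_rot: [-3.141, -0.002, 3.071]
force: [-0.7, -1.2, -3.6]
width: 0.0216
gripper_force: 60.0
```

```bash
python3 -c "
from rk import *
q=rake(np.radians(-4.2),'pre')
p=cv2.imread('pics/pre.png'); cv2.imwrite('pics/prec.png',cv2.resize(p[130:350,220:480],None,fx=2.7,fy=2.7))"
```

```text
0.13 325 [-130.7 -109.4  -95.5] y [-71.  53.]
0.14 223 [-130.3 -112.2  -96.1] y [-71.  49.]
0.15 144 [-124.4 -117.3  -96.5] y [-71.  47.]
0.16 155 [-119.  -111.9  -92.5] y [-71.  47.]
0.17 116 [-113.8 -110.  -102.4] y [-72.  55.]
0.18 84 [-108.7 -105.6 -102.2] y [-71.  49.]
0.19 135 [-104.3 -100.9  -98.2] y [-71.  45.]
g [ 0.4881 -0.0431  0.2777] F [-0.66 -1.23 -3.65] 60.002673268318176
```

View pics/prec.png

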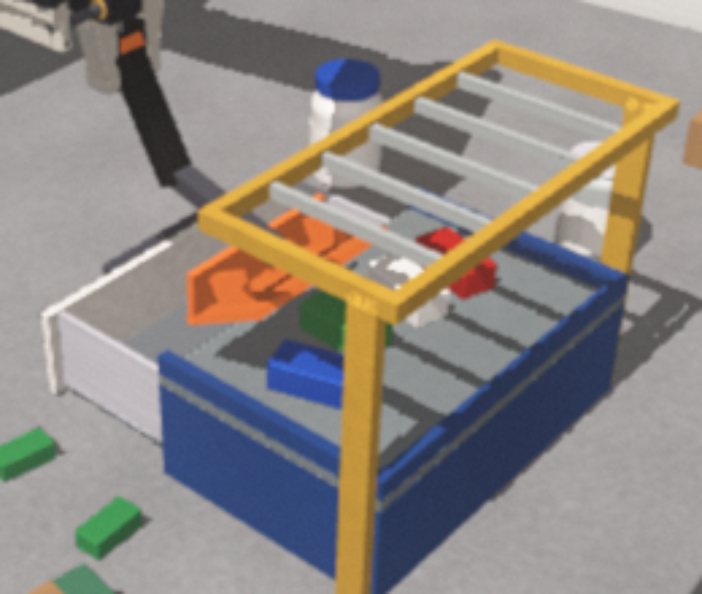

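The rake head is under the guard's front edge, above and in front of green (340,315) and blue (310,370), and clear of the guard. I go in over them.

servo_tool:
  moves:
    - {"jaw": 0, "dx": 0.01, "dy": -0.001, "dz": 0, "roll": 0}
    - {"jaw": 0, "dx": 0.015, "dy": -0.001, "dz": 0, "roll": 0}
    - {"jaw": 0, "dx": 0.016, "dy": -0.001, "dz": 0, "roll": 0}
    - {"jaw": 0, "dx": 0.016, "dy": -0.001, "dz": 0, "roll": 0}
    - {"jaw": 0, "dx": 0.016, "dy": -0.001, "dz": 0, "roll": 0}
    - {"jaw": 0, "dx": 0.016, "dy": -0.001, "dz": 0, "roll": 0}
    - {"jaw": 0, "dx": 0.015, "dy": -0.001, "dz": 0, "roll": 0}
    - {"jaw": 0, "dx": 0.01, "dy": -0.001, "dz": 0, "roll": 0}
    - {"jaw": 0, "dx": 0.006, "dy": -0.001, "dz": 0, "roll": 0}
    - {"jaw": 0, "dx": 0, "dy": 0, "dz": 0, "roll": 0}

```text
t: 9.0
eef_pos: [0.608, -0.0532, 0.2599]
ee_rot: [-3.142, -0.0, 3.069]
force: [0.1, 0.4, -2.3]
width: 0.0214
gripper_force: 60.0
```

```bash
python3 -c "
from rk import *
q=rake(np.radians(-4.2),'in1')
p=cv2.imread('pics/in1.png'); cv2.imwrite('pics/in1c.png',cv2.resize(p[130:350,220:480],None,fx=2.7,fy=2.7))"
```

```text
0.13 172 [-134.  -116.6  -95.8] y [-72.  53.]
0.14 104 [-131.1 -124.8  -96.2] y [-71.  52.]
0.15 126 [-123.5 -116.6  -95.1] y [-23.  49.]
0.16 223 [-118.5 -106.3  -92.1] y [-48.  55.]
0.17 207 [-113.1 -109.7 -103.2] y [-61.  68.]
0.18 175 [-108.2 -105.2 -102.3] y [-71.  66.]
0.19 279 [-103.6 -100.5  -97.1] y [-84.  65.]
g [ 0.608  -0.0532  0.2789] F [ 0.08  0.41 -2.31] 59.99009728431702
```

View pics/in1c.png

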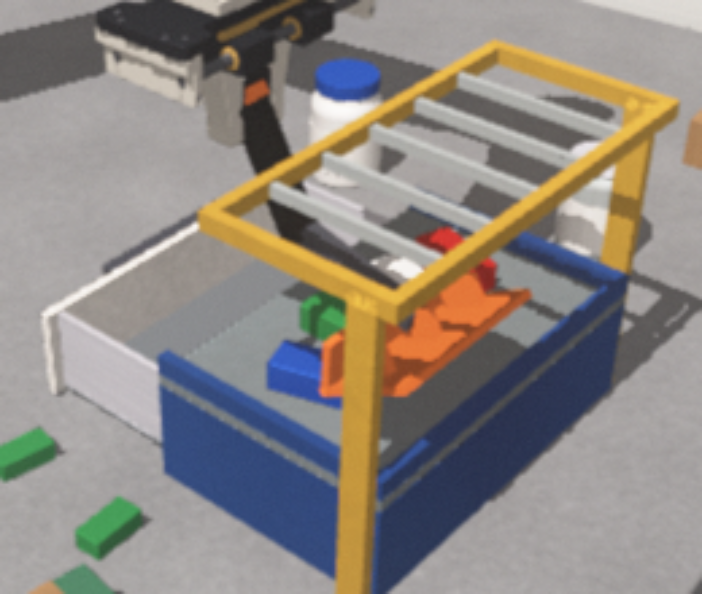

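servo_tool:
  moves:
    - {"jaw": 0, "dx": 0.002, "dy": 0, "dz": -0.005, "roll": 0}
    - {"jaw": 0, "dx": 0.001, "dy": 0, "dz": -0.008, "roll": 0}
    - {"jaw": 0, "dx": 0, "dy": 0, "dz": -0.008, "roll": 0}
    - {"jaw": 0, "dx": 0, "dy": 0, "dz": -0.008, "roll": 0}
    - {"jaw": 0, "dx": 0, "dy": 0, "dz": -0.005, "roll": 0}
    - {"jaw": 0, "dx": 0, "dy": 0, "dz": -0.002, "roll": 0}
    - {"jaw": 0, "dx": 0, "dy": 0, "dz": -0.001, "roll": 0}
    - {"jaw": 0, "dx": 0, "dy": 0, "dz": 0, "roll": 0}
    - {"jaw": 0, "dx": 0, "dy": 0, "dz": 0, "roll": 0}
    - {"jaw": 0, "dx": 0, "dy": 0, "dz": 0, "roll": 0}

```text
t: 10.3
eef_pos: [0.611, -0.0532, 0.2232]
ee_rot: [3.142, 0.0, 3.069]
force: [0.6, 0.1, -2.1]
width: 0.0213
gripper_force: 60.0
```

servo_tool:
  moves:
    - {"jaw": 0, "dx": 0, "dy": 0, "dz": -0.002, "roll": 0}
    - {"jaw": 0, "dx": -0.006, "dy": 0.0004, "dz": 0, "roll": 0}
    - {"jaw": 0, "dx": -0.01, "dy": 0.0007, "dz": 0, "roll": 0}
    - {"jaw": 0, "dx": -0.01, "dy": 0.0007, "dz": 0, "roll": 0}
    - {"jaw": 0, "dx": -0.01, "dy": 0.0007, "dz": 0, "roll": 0}
    - {"jaw": 0, "dx": -0.01, "dy": 0.0007, "dz": 0, "roll": 0}
    - {"jaw": 0, "dx": -0.01, "dy": 0.0007, "dz": 0, "roll": 0}
    - {"jaw": 0, "dx": -0.01, "dy": 0.0008, "dz": 0, "roll": 0}
    - {"jaw": 0, "dx": -0.01, "dy": 0.0008, "dz": 0, "roll": 0}
    - {"jaw": 0, "dx": -0.006, "dy": 0.0004, "dz": 0, "roll": 0}

```text
t: 11.55
eef_pos: [0.5283, -0.0472, 0.2212]
ee_rot: [3.141, 0.0, 3.069]
force: [1.3, 0.6, -3.3]
width: 0.0213
gripper_force: 60.0
```

```bash
python3 -c "
from rk import *
q=rake(np.radians(-4.2),'sw1')
p,d,K,R,t=grab('top')
a=cv2.imread('pics/sw1.png')[130:350,220:480]; b=p[120:300,220:410,::-1]
f=lambda i:cv2.resize(i,(390,int(390*i.shape[0]/i.shape[1])))
a,b=f(a),f(b); h=max(len(a),len(b)); o=np.zeros((h,790,3),np.uint8); o[:len(a),:390]=a; o[:len(b),400:]=b; cv2.imwrite('pics/sw1c.png',o)"
```

```text
0.13 281 [-130.  -107.   -94.9] y [-72.  66.]
0.14 213 [-129.4 -112.4  -95.9] y [-71.  63.]
0.15 136 [-126.4 -115.3  -95.1] y [-70.  46.]
0.16 189 [-119.5 -105.4  -91. ] y [-71.  51.]
0.17 122 [-115.3 -109.5 -100.8] y [-72.   3.]
0.18 77 [-110.2 -105.2 -102.1] y [-71. -11.]
0.19 101 [-105.6 -100.5  -97.6] y [-71.  21.]
g [ 0.5283 -0.0472  0.2402] F [ 1.32  0.57 -3.27] 59.99090909957886
```

View pics/sw1c.png

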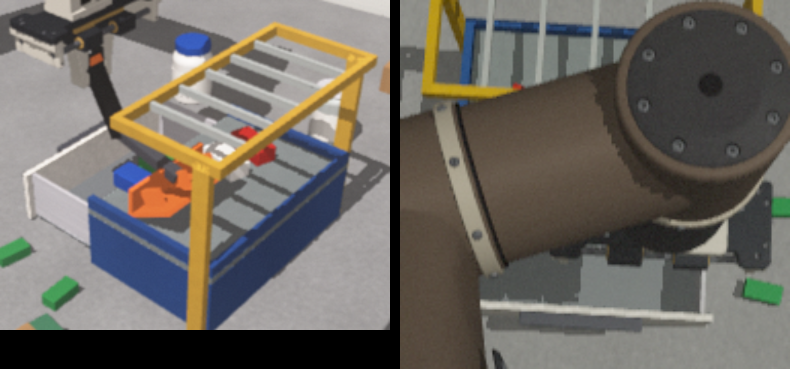

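In the left view, blue (130,180) and green behind the neck (150,165) are moving ahead of the rake, while white and red are untouched. I finish the pull.

servo_tool:
  moves:
    - {"jaw": 0, "dx": -0.006, "dy": 0.0004, "dz": 0, "roll": 0}
    - {"jaw": 0, "dx": -0.009, "dy": 0.0007, "dz": 0, "roll": 0}
    - {"jaw": 0, "dx": -0.009, "dy": 0.0007, "dz": 0, "roll": 0}
    - {"jaw": 0, "dx": -0.009, "dy": 0.0007, "dz": 0, "roll": 0}
    - {"jaw": 0, "dx": -0.009, "dy": 0.0007, "dz": 0, "roll": 0}
    - {"jaw": 0, "dx": -0.009, "dy": 0.0007, "dz": 0, "roll": 0}
    - {"jaw": 0, "dx": -0.009, "dy": 0.0007, "dz": 0, "roll": 0}
    - {"jaw": 0, "dx": -0.009, "dy": 0.0007, "dz": 0, "roll": 0}
    - {"jaw": 0, "dx": -0.005, "dy": 0, "dz": 0, "roll": 0}
    - {"jaw": 0, "dx": 0, "dy": 0, "dz": 0, "roll": 0}

```text
t: 12.9
eef_pos: [0.4547, -0.0419, 0.2212]
ee_rot: [3.141, 0.0, 3.069]
force: [0.9, -0.6, -2.1]
width: 0.0216
gripper_force: 60.0
```

servo_tool:
  moves:
    - {"jaw": 0, "dx": 0, "dy": 0, "dz": 0.01, "roll": 0}
    - {"jaw": 0, "dx": 0, "dy": 0, "dz": 0.015, "roll": 0}
    - {"jaw": 0, "dx": 0, "dy": 0, "dz": 0.015, "roll": 0}
    - {"jaw": 0, "dx": 0.001, "dy": 0.02, "dz": 0, "roll": 0}
    - {"jaw": 0, "dx": 0.002, "dy": 0.03, "dz": 0, "roll": 0}
    - {"jaw": 0, "dx": 0.002, "dy": 0.03, "dz": 0, "roll": 0}
    - {"jaw": 0, "dx": 0.002, "dy": 0.03, "dz": 0, "roll": 0}
    - {"jaw": 0, "dx": 0.002, "dy": 0.024, "dz": 0, "roll": 0}
    - {"jaw": 0, "dx": 0, "dy": 0, "dz": 0, "roll": 0}
    - {"jaw": 0, "dx": 0, "dy": 0, "dz": 0, "roll": 0}

```text
t: 14.15
eef_pos: [0.464, 0.0919, 0.2616]
ee_rot: [3.141, 0.0, 3.069]
force: [0.1, -1.0, -2.4]
width: 0.0216
gripper_force: 60.0
```

```bash
python3 -c "
from rk import *
q=rake(np.radians(-4.2),'sw2')
p,d,K,R,t=grab('scene'); P=pts(d,K,R,t); H=cv2.cvtColor(p,cv2.COLOR_RGB2HSV)
for c,lo,hi in [('blue',(105,150,60),(125,255,255)),('green',(50,100,30),(75,255,255)),('red',(0,120,60),(6,255,255)),]:
    m=(cv2.inRange(H,lo,hi)>0)&(P[...,0]>.46)&(P[...,0]<.76)&(abs(P[...,1])<.13)
    k,l,s,ce=cv2.connectedComponentsWithStats(m.astype(np.uint8))
    for i in range(1,k):
        if s[i,4]>20: w=P[l==i]; print(c,ce[i].round(),s[i,4],w.min(0).round(3),w.max(0).round(3))
"
```

```text
0.13 63 [-136.3 -124.4 -107.3] y [-72.  55.]
0.14 77 [-130.3 -119.8 -102.5] y [-71.  57.]
0.15 80 [-126.3 -117.6  -94.9] y [-72.  50.]
0.16 118 [-118.5 -100.7  -91.4] y [-71.  53.]
0.17 55 [-112.8 -109.  -100.1] y [-57.  55.]
0.18 37 [-108.2 -105.4 -102.6] y [-60.  66.]
0.19 90 [-103.8 -100.7  -97.8] y [-65.  67.]
0.23 11 [-163.4 -162.1 -160.9] y [10. 37.]
g [0.464  0.0919 0.2806] F [ 0.14 -1.02 -2.36] 59.99093413352966
blue [293. 255.] 79 [ 0.562 -0.08   0.062] [ 0.58  -0.05   0.079]
green [309. 244.] 80 [ 0.508 -0.031  0.011] [0.584 0.072 0.078]
red [383. 218.] 92 [0.662 0.088 0.116] [0.693 0.123 0.121]
red [396. 233.] 133 [0.706 0.07  0.095] [0.731 0.102 0.121]
```

servo_tool:
  moves:
    - {"jaw": 0, "dx": 0.012, "dy": 0.001, "dz": 0, "roll": 0}
    - {"jaw": 0, "dx": 0.018, "dy": 0, "dz": 0, "roll": 0}
    - {"jaw": 0, "dx": 0.02, "dy": -0.0015, "dz": 0, "roll": 0}
    - {"jaw": 0, "dx": 0.02, "dy": -0.0015, "dz": 0, "roll": 0}
    - {"jaw": 0, "dx": 0.02, "dy": -0.0015, "dz": 0, "roll": 0}
    - {"jaw": 0, "dx": 0.02, "dy": -0.0015, "dz": 0, "roll": 0}
    - {"jaw": 0, "dx": 0.02, "dy": -0.0015, "dz": 0, "roll": 0}
    - {"jaw": 0, "dx": 0.015, "dy": -0.0015, "dz": 0, "roll": 0}
    - {"jaw": 0, "dx": 0.009, "dy": -0.001, "dz": 0, "roll": 0}
    - {"jaw": 0, "dx": 0, "dy": 0, "dz": 0, "roll": 0}

```text
t: 15.5
eef_pos: [0.6183, 0.0828, 0.2605]
ee_rot: [-3.141, -0.001, 3.069]
force: [-0.5, -0.9, -2.7]
width: 0.0215
gripper_force: 60.0
```

```bash
python3 -c "
from rk import *
q=rake(np.radians(-4.2),'in2')
p=cv2.imread('pics/in2.png'); cv2.imwrite('pics/in2c.png',cv2.resize(p[130:350,220:480],None,fx=2.7,fy=2.7))"
```

```text
0.13 66 [-136.2 -127.  -119.7] y [-73.  56.]
0.14 81 [-130.7 -124.2 -108.7] y [-72.  53.]
0.15 180 [-125.2 -115.5  -97.8] y [-71.  48.]
0.16 257 [-118.6 -106.8  -92. ] y [-71.  51.]
0.17 180 [-113.8 -109.7 -101.6] y [-72.  66.]
0.18 138 [-108.9 -105.7 -102.4] y [-71.  65.]
0.19 211 [-103.9 -100.6  -97.8] y [-71.  70.]
g [0.6183 0.0828 0.2795] F [-0.55 -0.88 -2.74] 59.990145564079285
```

View pics/in2c.png

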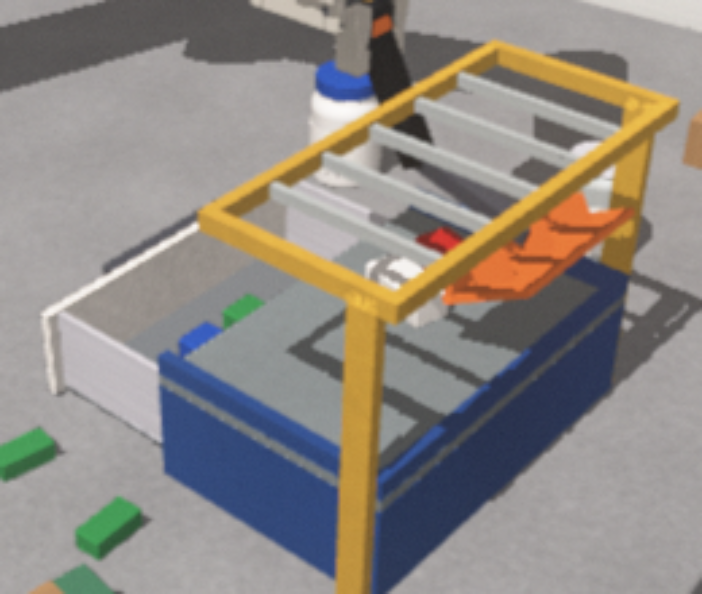

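Blue (200,338) and green (243,310) are in the drawer, and the rake is above and behind white (405,290) and red (440,240). I lower it and sweep.

servo_tool:
  moves:
    - {"jaw": 0, "dx": 0.002, "dy": 0, "dz": -0.005, "roll": 0}
    - {"jaw": 0, "dx": 0.001, "dy": 0, "dz": -0.008, "roll": 0}
    - {"jaw": 0, "dx": 0, "dy": 0, "dz": -0.008, "roll": 0}
    - {"jaw": 0, "dx": 0, "dy": 0, "dz": -0.008, "roll": 0}
    - {"jaw": 0, "dx": 0, "dy": 0, "dz": -0.006, "roll": 0}
    - {"jaw": 0, "dx": 0, "dy": 0, "dz": -0.003, "roll": 0}
    - {"jaw": 0, "dx": 0, "dy": 0, "dz": -0.001, "roll": 0}
    - {"jaw": 0, "dx": 0, "dy": 0, "dz": 0, "roll": 0}
    - {"jaw": 0, "dx": -0.006, "dy": 0.0004, "dz": 0, "roll": 0}
    - {"jaw": 0, "dx": -0.01, "dy": 0.0007, "dz": 0, "roll": 0}

```text
t: 16.8
eef_pos: [0.6045, 0.0841, 0.2221]
ee_rot: [3.142, 0.0, 3.069]
force: [-0.1, -0.7, -2.0]
width: 0.0215
gripper_force: 60.0
```

servo_tool:
  moves:
    - {"jaw": 0, "dx": -0.01, "dy": 0.0007, "dz": 0, "roll": 0}
    - {"jaw": 0, "dx": -0.01, "dy": 0.0007, "dz": 0, "roll": 0}
    - {"jaw": 0, "dx": -0.01, "dy": 0.0007, "dz": 0, "roll": 0}
    - {"jaw": 0, "dx": -0.01, "dy": 0.0007, "dz": 0, "roll": 0}
    - {"jaw": 0, "dx": -0.01, "dy": 0.0007, "dz": 0, "roll": 0}
    - {"jaw": 0, "dx": -0.01, "dy": 0.0007, "dz": 0, "roll": 0}
    - {"jaw": 0, "dx": -0.01, "dy": 0.0007, "dz": 0, "roll": 0}
    - {"jaw": 0, "dx": -0.01, "dy": 0.0007, "dz": 0, "roll": 0}
    - {"jaw": 0, "dx": -0.01, "dy": 0.0007, "dz": 0, "roll": 0}
    - {"jaw": 0, "dx": -0.01, "dy": 0.0007, "dz": 0, "roll": 0}

```text
t: 18.05
eef_pos: [0.5044, 0.0912, 0.2222]
ee_rot: [3.141, 0.0, 3.069]
force: [1.5, 0.6, -1.9]
width: 0.0212
gripper_force: 60.0
```

servo_tool:
  moves:
    - {"jaw": 0, "dx": -0.01, "dy": 0.0007, "dz": 0, "roll": 0}
    - {"jaw": 0, "dx": -0.01, "dy": 0.0007, "dz": 0, "roll": 0}
    - {"jaw": 0, "dx": -0.01, "dy": 0.0007, "dz": 0, "roll": 0}
    - {"jaw": 0, "dx": -0.008, "dy": 0.0007, "dz": 0, "roll": 0}
    - {"jaw": 0, "dx": -0.004, "dy": 0, "dz": 0, "roll": 0}
    - {"jaw": 0, "dx": 0, "dy": 0, "dz": 0.01, "roll": 0}
    - {"jaw": 0, "dx": 0, "dy": 0, "dz": 0.02, "roll": 0}
    - {"jaw": 0, "dx": 0, "dy": 0, "dz": 0.02, "roll": 0}
    - {"jaw": 0, "dx": 0, "dy": 0, "dz": 0.02, "roll": 0}
    - {"jaw": 0, "dx": 0, "dy": 0, "dz": 0.005, "roll": 0}

```text
t: 19.3
eef_pos: [0.4639, 0.0942, 0.2988]
ee_rot: [3.14, 0.003, 3.069]
force: [-0.6, 0.4, -2.5]
width: 0.0219
gripper_force: 60.0
```

```bash
cat > st.py <<'E'
from h import *
p,d,K,R,t=grab('scene','st'); P=pts(d,K,R,t); H=cv2.cvtColor(p,cv2.COLOR_RGB2HSV)
Q=P-[.598,.016,0]; X=Q[...,0]*.9973-Q[...,1]*.0732; Y=Q[...,0]*.0732+Q[...,1]*.9973
for c,lo,hi in [('blue',(105,150,60),(125,255,255)),('green',(50,100,30),(75,255,255)),('red',(0,120,60),(6,255,255)),('white',(0,0,140),(180,40,255))]:
    m=(cv2.inRange(H,lo,hi)>0)&(X>-.122)&(X<.18)&(abs(Y)<.128)&(P[...,2]<.13)
    k,l,s,ce=cv2.connectedComponentsWithStats(m.astype(np.uint8))
    for i in range(1,k):
        if s[i,4]>20: w=l==i; print(c,ce[i].round(),s[i,4],'X',X[w].min().round(3),X[w].max().round(3),'Y',Y[w].min().round(3),Y[w].max().round(3),'Z',P[w][:,2].min().round(3),P[w][:,2].max().round(3))
E
python3 st.py; python3 -c "
from h import *
s=get_state(); print(s['t'],s['eef_pos'],s['force'])"
```

```text
blue [293. 255.] 79 X -0.03 -0.012 Y -0.101 -0.068 Z 0.065 0.08
green [309. 244.] 80 X -0.092 -0.012 Y -0.05 0.039 Z 0.011 0.079
red [343. 222.] 51 X -0.03 -0.012 Y 0.063 0.093 Z 0.073 0.079
white [319. 210.] 86 X -0.122 -0.118 Y 0.077 0.128 Z 0.03 0.068
white [304. 251.] 3111 X -0.122 0.15 Y -0.128 0.097 Z 0.008 0.098
white [356. 229.] 101 X 0.007 0.055 Y 0.04 0.069 Z 0.092 0.098
white [414. 235.] 254 X 0.099 0.18 Y 0.102 0.128 Z 0.091 0.098
white [402. 245.] 413 X 0.098 0.18 Y 0.05 0.089 Z 0.091 0.098
white [387. 256.] 456 X 0.092 0.18 Y -0.002 0.038 Z 0.091 0.098
white [343. 257.] 66 X 0.067 0.092 Y -0.054 -0.024 Z 0.091 0.096
white [376. 270.] 369 X 0.108 0.18 Y -0.054 -0.016 Z 0.091 0.097
white [365. 287.] 107 X 0.15 0.176 Y -0.114 -0.075 Z 0.092 0.097
19.35 [0.46362661 0.09414004 0.29845081] [ 0.0982491   0.09285594 -1.83794968]
```

```bash
python3 -c "
import cv2
p=cv2.imread('pics/st.png'); cv2.imwrite('pics/stc.png',cv2.resize(p[170:310,225:425],None,fx=4,fy=4,interpolation=cv2.INTER_CUBIC))"
```

```text
(no output)
```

View pics/stc.png

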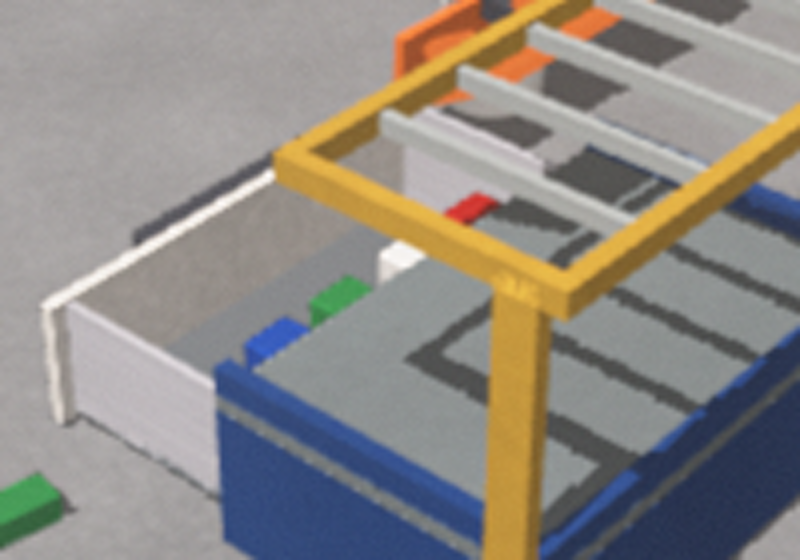

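servo_tool:
  moves:
    - {"jaw": 0, "dx": -0.006, "dy": -0.024, "dz": 0, "roll": 0}
    - {"jaw": 0, "dx": -0.01, "dy": -0.044, "dz": 0, "roll": 0}
    - {"jaw": 0, "dx": -0.012, "dy": -0.05, "dz": 0, "roll": 0}
    - {"jaw": 0, "dx": -0.012, "dy": -0.05, "dz": 0, "roll": 0}
    - {"jaw": 0, "dx": -0.012, "dy": -0.05, "dz": 0, "roll": 0}
    - {"jaw": 0, "dx": -0.012, "dy": -0.05, "dz": 0, "roll": 0}
    - {"jaw": 0, "dx": -0.012, "dy": -0.05, "dz": 0, "roll": 0}
    - {"jaw": 0, "dx": -0.012, "dy": -0.05, "dz": 0, "roll": 0}
    - {"jaw": 0, "dx": -0.01, "dy": -0.046, "dz": 0, "roll": 0}
    - {"jaw": 0, "dx": -0.006, "dy": -0.025, "dz": 0, "roll": 0}

```text
t: 20.6
eef_pos: [0.3578, -0.347, 0.296]
ee_rot: [3.141, -0.002, 3.067]
force: [1.0, 1.7, -3.2]
width: 0.0219
gripper_force: 60.0
```

servo_tool:
  moves:
    - {"jaw": 0, "dx": 0, "dy": 0, "dz": -0.02, "roll": 0}
    - {"jaw": 0, "dx": 0, "dy": 0, "dz": -0.035, "roll": 0}
    - {"jaw": 0, "dx": 0, "dy": 0, "dz": -0.04, "roll": 0}
    - {"jaw": 0, "dx": 0, "dy": 0, "dz": -0.035, "roll": 0}
    - {"jaw": 0, "dx": 0, "dy": 0, "dz": -0.02, "roll": 0}
    - {"jaw": 0, "dx": 0, "dy": 0, "dz": -0.012, "roll": 0}
    - {"jaw": 0, "dx": 0, "dy": 0, "dz": -0.006, "roll": 0}
    - {"jaw": 0, "dx": 0, "dy": 0, "dz": 0, "roll": 0}
    - {"jaw": 0, "dx": 0, "dy": 0, "dz": 0, "roll": 0}
    - {"jaw": 0, "dx": 0, "dy": 0, "dz": 0, "roll": 0}

```text
t: 21.85
eef_pos: [0.3593, -0.3452, 0.1297]
ee_rot: [-3.141, 0.001, 3.069]
force: [1.3, 0.1, -2.6]
width: 0.0217
gripper_force: 60.0
```

```bash
python3 -c "
from rk import *
q=rake(np.radians(-4.2))"; python3 st.py
```

```text
0.13 477 [-129.6 -106.6  -94.8] y [-70.  64.]
0.14 478 [-129.3 -110.7  -95.2] y [-70.  65.]
0.15 197 [-124.4 -119.3  -94.8] y [-70.  65.]
0.16 280 [-118.8 -110.5  -91.9] y [-70.  68.]
0.17 228 [-113.1 -109.2 -100.3] y [-70.  66.]
0.18 172 [-108.  -105.1 -102.1] y [-70.  67.]
0.19 325 [-103.6 -100.4  -97.2] y [-70.  67.]
0.2 22 [-102.3 -101.1  -96.6] y [-66.  61.]
g [ 0.3593 -0.3452  0.1487] F [ 1.33  0.05 -2.63] 59.99026894569397
blue [293. 255.] 80 X -0.03 -0.012 Y -0.099 -0.066 Z 0.062 0.08
green [309. 244.] 79 X -0.092 -0.011 Y -0.049 0.038 Z 0.011 0.079
red [343. 222.] 58 X -0.031 -0.011 Y 0.063 0.093 Z 0.073 0.079
white [319. 210.] 80 X -0.122 -0.118 Y 0.076 0.127 Z 0.027 0.068
white [372. 216.] 112 X 0.006 0.058 Y 0.106 0.128 Z 0.091 0.098
white [304. 250.] 3324 X -0.122 0.15 Y -0.128 0.096 Z 0.008 0.098
white [357. 226.] 223 X -0.012 0.058 Y 0.043 0.092 Z 0.075 0.098
white [414. 235.] 269 X 0.099 0.18 Y 0.101 0.128 Z 0.091 0.097
white [402. 245.] 426 X 0.098 0.18 Y 0.049 0.089 Z 0.091 0.098
white [386. 256.] 475 X 0.093 0.18 Y -0.004 0.039 Z 0.091 0.098
white [343. 257.] 73 X 0.066 0.091 Y -0.055 -0.025 Z 0.091 0.097
white [375. 270.] 381 X 0.11 0.18 Y -0.055 -0.015 Z 0.091 0.097
white [365. 287.] 113 X 0.149 0.175 Y -0.111 -0.073 Z 0.092 0.097
```

servo_tool:
  moves:
    - {"jaw": 0, "dx": 0, "dy": 0, "dz": -0.003, "roll": 0}
    - {"jaw": 0, "dx": 0, "dy": 0, "dz": -0.003, "roll": 0}
    - {"jaw": 0, "dx": 0, "dy": 0, "dz": 0, "roll": 0}
    - {"jaw": 0, "dx": 0.01, "dy": -0.0008, "dz": 0.008, "roll": 0}
    - {"jaw": 0, "dx": 0.011, "dy": -0.0008, "dz": 0.007, "roll": 0}
    - {"jaw": 0, "dx": 0.0115, "dy": -0.0008, "dz": 0.0065, "roll": 0}
    - {"jaw": 0, "dx": 0.012, "dy": -0.0008, "dz": 0.0055, "roll": 0}
    - {"jaw": 0, "dx": 0.012, "dy": -0.0008, "dz": 0.005, "roll": 0}
    - {"jaw": 0, "dx": 0.0125, "dy": -0.0008, "dz": 0.004, "roll": 0}
    - {"jaw": 0, "dx": 0, "dy": 0, "dz": 0, "roll": 0}
  newtons: 8

```text
t: 23.2
eef_pos: [0.4295, -0.3502, 0.1595]
ee_rot: [-3.141, 0.001, 3.07]
force: [-0.5, -1.6, 2.7]
width: 0.022
gripper_force: 8.0
```

```bash
cat > fl.py <<'E'
from h import *
s=get_state(); print(s['t'],s['eef_pos'].round(4),s['force'].round(2),s['width'])
p,d,K,R,t=grab('scene'); P=pts(d,K,R,t); H=cv2.cvtColor(p,cv2.COLOR_RGB2HSV); o=(cv2.inRange(H,(5,150,90),(18,255,255))>0)&(np.hypot(P[...,0]-.52,P[...,1]+.345)<.14)&(P[...,2]<.1)
q=P[o]; q[:,0],q[:,1]=q[:,0]*.9973-q[:,1]*.0732,q[:,0]*.0732+q[:,1]*.9973
for a in np.arange(.46,.65,.02):
    w=q[abs(q[:,0]-a)<.01]
    if len(w)>5: print(a.round(3),len(w),np.percentile(w[:,2],[3,50,97]).round(4))
E
python3 fl.py
```

```text
23.2 [ 0.4295 -0.3502  0.1595] [-0.55 -1.61  2.66] 0.02204851701820007
0.48 28 [-0.0027 -0.0007  0.0014]
0.52 839 [0.0046 0.0178 0.0393]
0.54 646 [0.0049 0.008  0.0302]
0.56 749 [0.0056 0.0082 0.0275]
0.58 365 [0.0047 0.0081 0.0109]
```

servo_tool:
  moves:
    - {"jaw": 0, "dx": 0.006, "dy": -0.0004, "dz": 0.0015, "roll": 0}
    - {"jaw": 0, "dx": 0.006, "dy": -0.0004, "dz": 0.001, "roll": 0}
    - {"jaw": 0, "dx": 0, "dy": 0, "dz": 0, "roll": 0}
    - {"jaw": 0, "dx": 0, "dy": 0, "dz": 0, "roll": 0}
    - {"jaw": 0, "dx": 0, "dy": 0, "dz": 0, "roll": 0}
    - {"jaw": 0, "dx": 0, "dy": 0, "dz": 0, "roll": 0}
    - {"jaw": 0, "dx": 0, "dy": 0, "dz": 0, "roll": 0}
    - {"jaw": 0, "dx": 0, "dy": 0, "dz": 0, "roll": 0}
    - {"jaw": 0, "dx": 0, "dy": 0, "dz": 0, "roll": 0}
    - {"jaw": 0, "dx": 0, "dy": 0, "dz": 0, "roll": 0}
  newtons: 4

```text
t: 24.5
eef_pos: [0.4398, -0.3507, 0.1616]
ee_rot: [-3.142, -0.0, 3.069]
force: [-4.3, -1.7, 4.5]
width: 0.0222
gripper_force: 4.0
```

```bash
python3 fl.py
```

```text
24.5 [ 0.4398 -0.3507  0.1616] [-4.33 -1.72  4.47] 0.022160336999877968
0.48 29 [-0.0033 -0.0002  0.0018]
0.52 750 [0.0043 0.0134 0.0393]
0.54 686 [0.0036 0.0071 0.0367]
0.56 785 [0.0033 0.006  0.0272]
0.58 364 [0.0024 0.0054 0.008 ]
```

servo_tool:
  moves:
    - {"jaw": 0, "dx": -0.002, "dy": 0, "dz": 0, "roll": 0}
    - {"jaw": 0, "dx": 0, "dy": 0, "dz": 0, "roll": 0}
    - {"jaw": 0.35, "dx": 0, "dy": 0, "dz": 0, "roll": 0}
    - {"jaw": 0.6, "dx": 0, "dy": 0, "dz": 0, "roll": 0}
    - {"jaw": 0.9, "dx": 0, "dy": 0, "dz": 0, "roll": 0}
    - {"jaw": 0.9, "dx": 0, "dy": 0, "dz": 0, "roll": 0}
    - {"jaw": 0.9, "dx": 0, "dy": 0, "dz": 0.02, "roll": 0}
    - {"jaw": 0.9, "dx": 0, "dy": 0, "dz": 0.03, "roll": 0}
    - {"jaw": 0.9, "dx": 0, "dy": 0, "dz": 0.03, "roll": 0}
    - {"jaw": 0.9, "dx": 0, "dy": 0, "dz": 0.02, "roll": 0}

```text
t: 25.8
eef_pos: [0.4382, -0.3509, 0.2632]
ee_rot: [-3.141, 0.002, 3.069]
force: [0.2, 0.1, 0.0]
width: 0.0787
gripper_force: 0.0
```

```bash
python3 fl.py; python3 -c "
from h import *
p,d,K,R,t=grab('scene'); P=pts(d,K,R,t)
for a in (.1,.14,.19):
    m=(abs(P[...,2]-a)<.008)&(np.hypot(P[...,0]-.44,P[...,1]+.35)<.05); q=P[m]
    print(a,m.sum(),q.min(0).round(3),q.max(0).round(3))"
```

```text
25.8 [ 0.4382 -0.3509  0.2632] [0.2  0.09 0.05] 0.07867415870788862
0.48 20 [-0.0031 -0.0007  0.0015]
0.5 7 [0.0022 0.0054 0.0114]
0.52 795 [0.0039 0.0147 0.0388]
0.54 666 [0.0037 0.0067 0.0297]
0.56 766 [0.0032 0.0059 0.026 ]
0.58 349 [0.0023 0.0053 0.0077]
0.1 114 [ 0.43  -0.362  0.092] [ 0.455 -0.34   0.108]
0.14 113 [ 0.43  -0.363  0.132] [ 0.454 -0.341  0.148]
0.19 135 [ 0.429 -0.363  0.182] [ 0.454 -0.34   0.198]
```

servo_tool:
  moves:
    - {"jaw": 0.9, "dx": -0.002, "dy": 0.025, "dz": 0, "roll": 0}
    - {"jaw": 0.6, "dx": -0.003, "dy": 0.045, "dz": 0, "roll": 0}
    - {"jaw": 0.3, "dx": -0.003, "dy": 0.05, "dz": 0, "roll": 0}
    - {"jaw": 0, "dx": -0.003, "dy": 0.05, "dz": 0, "roll": 0}
    - {"jaw": 0, "dx": -0.003, "dy": 0.05, "dz": 0, "roll": 0}
    - {"jaw": 0, "dx": -0.003, "dy": 0.05, "dz": 0, "roll": 0}
    - {"jaw": 0, "dx": -0.003, "dy": 0.05, "dz": 0, "roll": 0}
    - {"jaw": 0, "dx": -0.003, "dy": 0.04, "dz": 0, "roll": 0}
    - {"jaw": 0, "dx": -0.003, "dy": 0.02, "dz": 0, "roll": 0}
    - {"jaw": 0, "dx": 0, "dy": 0, "dz": 0, "roll": 0}
  newtons: 20

```text
t: 27.15
eef_pos: [0.4115, 0.0304, 0.261]
ee_rot: [-3.142, -0.001, 3.072]
force: [-0.2, -0.5, 0.6]
width: 0.0011
gripper_force: 0.0
```

servo_tool:
  moves:
    - {"jaw": 0, "dx": 0, "dy": 0, "dz": -0.02, "roll": 0}
    - {"jaw": 0, "dx": 0, "dy": 0, "dz": -0.03, "roll": 0}
    - {"jaw": 0, "dx": 0, "dy": 0, "dz": -0.035, "roll": 0}
    - {"jaw": 0, "dx": 0, "dy": 0, "dz": -0.035, "roll": 0}
    - {"jaw": 0, "dx": 0, "dy": 0, "dz": -0.035, "roll": 0}
    - {"jaw": 0, "dx": 0, "dy": 0, "dz": -0.03, "roll": 0}
    - {"jaw": 0, "dx": 0, "dy": 0, "dz": -0.015, "roll": 0}
    - {"jaw": 0, "dx": 0, "dy": 0, "dz": -0.005, "roll": 0}
    - {"jaw": 0, "dx": 0, "dy": 0, "dz": 0, "roll": 0}
    - {"jaw": 0, "dx": 0, "dy": 0, "dz": 0, "roll": 0}

```text
t: 28.4
eef_pos: [0.4124, 0.0294, 0.0572]
ee_rot: [3.141, 0.001, 3.069]
force: [-0.4, 0.1, -0.2]
width: 0.0003
gripper_force: 0.0
```

```bash
python3 st.py | grep -v white; python3 fl.py | head -1
```

```text
blue [293. 255.] 78 X -0.03 -0.014 Y -0.099 -0.067 Z 0.062 0.08
green [309. 244.] 82 X -0.089 -0.012 Y -0.051 0.046 Z 0.014 0.079
red [343. 222.] 58 X -0.03 -0.01 Y 0.065 0.093 Z 0.074 0.079
28.45 [0.4124 0.0295 0.0572] [ 0.16  0.33 -0.18] 0.0006864931194390987
```

servo_tool:
  moves:
    - {"jaw": 0, "dx": 0.004, "dy": -0.0003, "dz": 0, "roll": 0}
    - {"jaw": 0, "dx": 0.005, "dy": -0.0004, "dz": 0, "roll": 0}
    - {"jaw": 0, "dx": 0.005, "dy": -0.0004, "dz": 0, "roll": 0}
    - {"jaw": 0, "dx": 0.005, "dy": -0.0004, "dz": 0, "roll": 0}
    - {"jaw": 0, "dx": 0.005, "dy": -0.0004, "dz": 0, "roll": 0}
    - {"jaw": 0, "dx": 0.005, "dy": -0.0004, "dz": 0, "roll": 0}
    - {"jaw": 0, "dx": 0.005, "dy": -0.0004, "dz": 0, "roll": 0}
    - {"jaw": 0, "dx": 0.005, "dy": -0.0004, "dz": 0, "roll": 0}
    - {"jaw": 0, "dx": 0.005, "dy": -0.0004, "dz": 0, "roll": 0}
    - {"jaw": 0, "dx": 0.005, "dy": -0.0004, "dz": 0, "roll": 0}

```text
t: 29.75
eef_pos: [0.461, 0.0254, 0.0564]
ee_rot: [-3.142, -0.0, 3.069]
force: [-2.3, 1.5, -1.2]
width: 0.0006
gripper_force: 1.1
```

```bash
python3 st.py | grep -v white; python3 fl.py | head -1
```

```text
29.8 [0.4619 0.0255 0.0566] [ 0.45 -1.09  0.08] 0.0006067006199148695
```

servo_tool:
  moves:
    - {"jaw": 0, "dx": 0.006, "dy": -0.0005, "dz": 0, "roll": 0}
    - {"jaw": 0, "dx": 0.008, "dy": -0.0006, "dz": 0, "roll": 0}
    - {"jaw": 0, "dx": 0.008, "dy": -0.0006, "dz": 0, "roll": 0}
    - {"jaw": 0, "dx": 0.008, "dy": -0.0006, "dz": 0, "roll": 0}
    - {"jaw": 0, "dx": 0.008, "dy": -0.0006, "dz": 0, "roll": 0}
    - {"jaw": 0, "dx": 0.008, "dy": -0.0006, "dz": 0, "roll": 0}
    - {"jaw": 0, "dx": 0.008, "dy": -0.0006, "dz": 0, "roll": 0}
    - {"jaw": 0, "dx": 0.008, "dy": -0.0006, "dz": 0, "roll": 0}
    - {"jaw": 0, "dx": 0.008, "dy": -0.0006, "dz": 0, "roll": 0}
    - {"jaw": 0, "dx": 0.006, "dy": -0.0005, "dz": 0, "roll": 0}

```text
t: 31.1
eef_pos: [0.5376, 0.0197, 0.0566]
ee_rot: [3.142, 0.0, 3.069]
force: [-1.7, 0.9, -0.2]
width: 0.0001
gripper_force: 1.1
```

servo_tool:
  moves:
    - {"jaw": 0, "dx": 0.003, "dy": -0.0002, "dz": 0, "roll": 0}
    - {"jaw": 0, "dx": 0.003, "dy": -0.0002, "dz": 0, "roll": 0}
    - {"jaw": 0, "dx": 0.003, "dy": -0.0002, "dz": 0, "roll": 0}
    - {"jaw": 0, "dx": 0.003, "dy": -0.0002, "dz": 0, "roll": 0}
    - {"jaw": 0, "dx": 0.002, "dy": -0.0002, "dz": 0, "roll": 0}
    - {"jaw": 0, "dx": 0, "dy": 0, "dz": 0, "roll": 0}
    - {"jaw": 0, "dx": 0, "dy": 0, "dz": 0, "roll": 0}
    - {"jaw": 0, "dx": 0, "dy": 0, "dz": 0, "roll": 0}
    - {"jaw": 0, "dx": 0, "dy": 0, "dz": 0, "roll": 0}
    - {"jaw": 0, "dx": 0, "dy": 0, "dz": 0, "roll": 0}

```text
t: 32.35
eef_pos: [0.551, 0.0186, 0.0566]
ee_rot: [3.142, 0.0, 3.069]
force: [0.1, 0.6, 0.0]
width: 0.0003
gripper_force: 0.0
```

Not yet at the stop; I keep creeping in.

servo_tool:
  moves:
    - {"jaw": 0, "dx": 0.002, "dy": -0.0001, "dz": 0, "roll": 0}
    - {"jaw": 0, "dx": 0.002, "dy": -0.0001, "dz": 0, "roll": 0}
    - {"jaw": 0, "dx": 0.002, "dy": -0.0001, "dz": 0, "roll": 0}
    - {"jaw": 0, "dx": 0.002, "dy": -0.0001, "dz": 0, "roll": 0}
    - {"jaw": 0, "dx": 0, "dy": 0, "dz": 0, "roll": 0}
    - {"jaw": 0, "dx": 0, "dy": 0, "dz": 0, "roll": 0}
    - {"jaw": 0, "dx": 0, "dy": 0, "dz": 0, "roll": 0}
    - {"jaw": 0, "dx": 0, "dy": 0, "dz": 0, "roll": 0}
    - {"jaw": 0, "dx": 0, "dy": 0, "dz": 0, "roll": 0}
    - {"jaw": 0, "dx": 0, "dy": 0, "dz": 0, "roll": 0}

```text
t: 33.6
eef_pos: [0.5591, 0.0183, 0.0566]
ee_rot: [3.141, 0.0, 3.069]
force: [0.7, -0.1, 0.4]
width: 0.0003
gripper_force: 0.0
```

servo_tool:
  moves:
    - {"jaw": 0, "dx": 0.002, "dy": 0, "dz": 0, "roll": 0}
    - {"jaw": 0, "dx": 0.002, "dy": 0, "dz": 0, "roll": 0}
    - {"jaw": 0, "dx": 0, "dy": 0, "dz": 0, "roll": 0}
    - {"jaw": 0, "dx": 0, "dy": 0, "dz": 0, "roll": 0}
    - {"jaw": 0, "dx": 0, "dy": 0, "dz": 0, "roll": 0}
    - {"jaw": 0, "dx": 0, "dy": 0, "dz": 0, "roll": 0}
    - {"jaw": 0, "dx": 0, "dy": 0, "dz": 0, "roll": 0}
    - {"jaw": 0, "dx": 0, "dy": 0, "dz": 0, "roll": 0}
    - {"jaw": 0, "dx": 0, "dy": 0, "dz": 0, "roll": 0}
    - {"jaw": 0, "dx": 0, "dy": 0, "dz": 0, "roll": 0}

```text
t: 34.85
eef_pos: [0.563, 0.0183, 0.0566]
ee_rot: [3.142, 0.0, 3.069]
force: [-0.3, 0.5, 0.2]
width: 0.0
gripper_force: 0.3
```

servo_tool:
  moves:
    - {"jaw": 0, "dx": 0.001, "dy": 0, "dz": 0, "roll": 0}
    - {"jaw": 0, "dx": 0.001, "dy": 0, "dz": 0, "roll": 0}
    - {"jaw": 0, "dx": 0.001, "dy": 0, "dz": 0, "roll": 0}
    - {"jaw": 0, "dx": 0.001, "dy": 0, "dz": 0, "roll": 0}
    - {"jaw": 0, "dx": 0.001, "dy": 0, "dz": 0, "roll": 0}
    - {"jaw": 0, "dx": 0.001, "dy": 0, "dz": 0, "roll": 0}
    - {"jaw": 0, "dx": 0, "dy": 0, "dz": 0, "roll": 0}
    - {"jaw": 0, "dx": 0, "dy": 0, "dz": 0, "roll": 0}
    - {"jaw": 0, "dx": 0, "dy": 0, "dz": 0, "roll": 0}
    - {"jaw": 0, "dx": 0, "dy": 0, "dz": 0, "roll": 0}

```text
t: 36.1
eef_pos: [0.5677, 0.018, 0.0565]
ee_rot: [-3.141, -0.002, 3.069]
force: [-6.4, 0.5, 5.1]
width: 0.0004
gripper_force: 3.4
```

servo_tool:
  moves:
    - {"jaw": 0, "dx": 0.001, "dy": 0, "dz": 0, "roll": 0}
    - {"jaw": 0, "dx": 0.001, "dy": 0, "dz": 0, "roll": 0}
    - {"jaw": 0, "dx": 0, "dy": 0, "dz": 0, "roll": 0}
    - {"jaw": 0, "dx": 0, "dy": 0, "dz": 0, "roll": 0}
    - {"jaw": 0, "dx": 0, "dy": 0, "dz": 0, "roll": 0}
    - {"jaw": 0, "dx": 0, "dy": 0, "dz": 0, "roll": 0}
    - {"jaw": 0, "dx": 0, "dy": 0, "dz": 0, "roll": 0}
    - {"jaw": 0, "dx": 0, "dy": 0, "dz": 0, "roll": 0}
    - {"jaw": 0, "dx": 0, "dy": 0, "dz": 0, "roll": 0}
    - {"jaw": 0, "dx": 0, "dy": 0, "dz": 0, "roll": 0}

```text
t: 37.35
eef_pos: [0.5677, 0.018, 0.0564]
ee_rot: [-3.141, -0.005, 3.069]
force: [-14.4, 3.5, 12.0]
width: 0.0002
gripper_force: 7.3
```

servo_tool:
  moves:
    - {"jaw": 0, "dx": -0.01, "dy": 0, "dz": 0, "roll": 0}
    - {"jaw": 0, "dx": -0.03, "dy": 0, "dz": 0, "roll": 0}
    - {"jaw": 0, "dx": -0.04, "dy": 0, "dz": 0, "roll": 0}
    - {"jaw": 0, "dx": -0.02, "dy": 0, "dz": 0.03, "roll": 0}
    - {"jaw": 0, "dx": 0, "dy": 0, "dz": 0.05, "roll": 0}
    - {"jaw": 0, "dx": 0, "dy": 0, "dz": 0.05, "roll": 0}
    - {"jaw": 0, "dx": 0, "dy": -0.02, "dz": 0.05, "roll": 0}
    - {"jaw": 0, "dx": 0, "dy": -0.04, "dz": 0.04, "roll": 0}
    - {"jaw": 0, "dx": -0.01, "dy": -0.05, "dz": 0.02, "roll": 0}
    - {"jaw": 0, "dx": -0.01, "dy": -0.05, "dz": 0, "roll": 0}

```text
t: 38.6
eef_pos: [0.4521, -0.143, 0.299]
ee_rot: [3.141, 0.006, 3.07]
force: [1.4, 0.3, -0.3]
width: 0.0004
gripper_force: 0.0
```

servo_tool:
  moves:
    - {"jaw": 0, "dx": -0.01, "dy": -0.05, "dz": 0, "roll": 0}
    - {"jaw": 0, "dx": -0.01, "dy": -0.055, "dz": 0, "roll": 0}
    - {"jaw": 0, "dx": -0.01, "dy": -0.055, "dz": 0, "roll": 0}
    - {"jaw": 0, "dx": -0.01, "dy": -0.055, "dz": 0, "roll": 0}
    - {"jaw": 0, "dx": -0.01, "dy": -0.055, "dz": 0, "roll": 0}
    - {"jaw": 0, "dx": -0.01, "dy": -0.055, "dz": 0, "roll": 0}
    - {"jaw": 0, "dx": -0.01, "dy": -0.055, "dz": 0, "roll": 0}
    - {"jaw": 0, "dx": -0.01, "dy": -0.03, "dz": 0, "roll": 0}
    - {"jaw": 0, "dx": 0, "dy": 0, "dz": 0, "roll": 0}
    - {"jaw": 0, "dx": 0, "dy": 0, "dz": 0, "roll": 0}

```text
t: 39.85
eef_pos: [0.3711, -0.5517, 0.2964]
ee_rot: [-3.141, 0.0, 3.069]
force: [0.8, 0.3, 0.2]
width: 0.0007
gripper_force: 0.0
```

```bash
python3 fl.py; python3 -c "
from h import *
p,d,K,R,t=grab('scene'); q=grab('top')[0]
o=np.zeros((600,640,3),np.uint8)
a=p[100:420,90:500,::-1]; b=q[80:320,140:500,::-1]
o[:300,:384]=cv2.resize(a,(384,300)); o[300:,:450]=cv2.resize(b,(450,300)); cv2.imwrite('pics/fin.png',o)"
```

```text
39.85 [ 0.3711 -0.5517  0.2964] [0.82 0.28 0.2 ] 0.0006831240332784188
0.48 21 [-0.0028 -0.0013  0.0001]
0.5 6 [0.002  0.0042 0.0083]
0.52 798 [0.0041 0.0151 0.0387]
0.54 661 [0.0038 0.0067 0.0303]
0.56 784 [0.0033 0.006  0.027 ]
0.58 341 [0.0021 0.0052 0.0079]
```

View pics/fin.png

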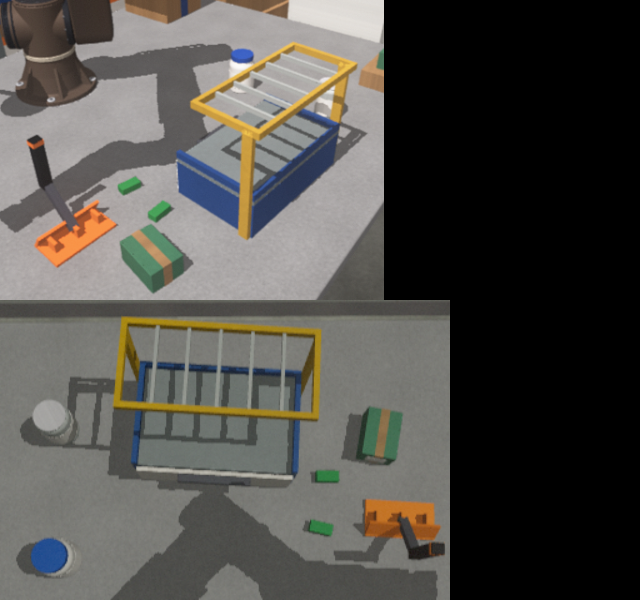

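The ledge is empty, the drawer is flush, the rake stands at (75,235), and the bystanders are unmoved.

```bash
python3 -c "
from station import *
print(job_done())"
```

```text
the job is handed in; nothing more can be done
None
```

I swept all four offcuts into the drawer with the rake, pushed it to its stop (about 14 N), stood the rake upright on the bench just before that push, left the jar, carton and can unmoved, and handed the job in at about 40 s.

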